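# Close the lens-soaking jar without crossing its thread

## Robot

A 6-joint arm with a two-finger parallel gripper is mounted at the origin on the work surface. World frame = base frame: x ahead of the robot, y to its left, z up, the work surface at z = 0. Lengths are in mm, angles in rad, forces in N, time in s.
With the tool pointing down it reaches from about 300 to 750 mm from the base axis. Payload 8.5 kg.
Tool frame: the origin (TCP) lies on the centre line of the jaws, within the pads' length; the fingertips stand 22 mm ahead of it and the grasp point (between the pads) lies 3 mm ahead of it; z points along the fingers, x is the direction in which the jaws open and shut, and the axes are right-handed (so a half turn about z gives the same grasp; the last joint's range is limited). The gripper opens to 88 mm and grips with 3 to 60 N. Pads are 18 mm wide; open, the fingers measure 123 mm over their backs; the gripper's body (75 mm by 187 mm) begins 45 mm behind the grasp point.
Start: joints at [0.887, 0.381, 1.297, -0, 1.464, -0.215], TCP at [248.488, 490.647, 260.748] pointing down, gripper open.
Joint ranges: [-3.11, 3.11], [-0.89, 2.33], [0.22, 2.48], [-1.42, 4.56], [0.17, 2.85], [-2.88, 2.88]. Speed limits (rad/s): [2.39, 2.39, 3.14, 3.14, 3.14, 3.14].

## Interface

Orientations are given as a unit quaternion [w, x, y, z].
In Python, from cell import bot gives the robot as it stands.
- The arm moves only by the tool jog_arm, never from a script. Its argument "commands" is one flat list of numbers, 7 for each row, row after row: the opening, from 0 (shut) to 1 (fully open), then the shift along the world's x, y, z as a fraction of full scale, then the turn, a rotation vector about the world's x, y, z as a fraction of full scale. In form: [fingers, tx, ty, tz, wx, wy, wz, fingers, tx, ty, tz, wx, wy, wz, ...]. A call has 1 to 5 rows; each row shifts and turns the commanded pose from where the row before left it; what a row does not reach is not made up. Full scale, the value 1, is 0.2 m for a shift and 120 degrees for a turn. A row lasts 1/10 s, in which the tool goes at most 50 mm and 8.59 degrees, less where a joint would pass 70% of its speed; a pose out of reach is approached as far as the arm can. A call with a number of a shift or a turn outside -1 to 1 is refused whole. A call with a gripper value outside its range is refused whole. The fingers move at their own pace and stop on an object; "grip_force" is the grip in N (left out, the last holds). Time passes only in rows, so rows that do not move let the fingers close. It gives the time, the measured TCP pose, the force and the opening at its end, in the units of the state.
- bot.sense(): the state, without advancing time (a new reading comes with each control period).
- bot.snapshot(name): name is "scene" or "side" or "wrist"; returns a dict with "pixels" (420x560x3 uint8, red, green, blue), "vfov" (degrees; the focal length in pixels is half the picture's height over the tangent of half this angle, whatever the lens; pixels are square), "cx", "cy" (the principal point, pixels), "rvec" (rotation vector, rad) and "tvec" (3), from world to camera coordinates, as OpenCV has them. Camera axes: x right, y down, z forward; pixel columns grow to the right and rows downward; lengths in mm; the calibration is good to about 2 mm. A picture is of the moment at which its call begins. There is no depth.
- bot.finish_job(): hands the job in, once; it reports no verdict.
The state is a dict: "time_s": time; "joint_positions": joint angles; "dq": joint speeds; "tau": joint torques, N m; "tool_pos": TCP position; "ee_rot": TCP orientation; "ft_force": force on the tool from outside, world axes, zero at the start; "wrist_torque": the same for the moment, N m; "gripper_width": finger opening in mm.
Only numpy, scipy, OpenCV 4.12 (cv2) and the standard library are available. Lean on these libraries where they do the work, as an engineer would, in place of code of your own. Each camera call takes 0.05 s, during which the arm holds its last target.

## Task

Pick up the blue lid from the steel tray, set it level on the lens-soaking jar in the steel holder and screw it clockwise fully home, so that it stays down tight when you let go. Start the thread gently: if the lid binds early while it still stands high, the threads are crossed, so stop, back off until it drops into its true start, and try again without ever forcing it. Leave everything else where it is.

Things in the scene. Friction and masses are not known exactly. Their poses are not given: they have to be found in the camera images.
- lid: blue twist lid, 61 mm across, 70 to 130 g, lying right way up on the tray. Origin: centre of its skirt's lower edge, z up. Inner face 20 mm, top face 24 mm above the origin. On top a flat-sided grip bar, 42 mm long (lid's x), 12 mm thick (its y), from 24 to 54 mm above the origin. It has about 1 mm of sideways play on the jar's neck.
- lid_grip (a point): point in the grip bar to take hold of: on the lid's axis, 44 mm above the lid's origin; axes as the lid's.
- lid_lugs (a point): on the lid's axis at the height of its four thread lugs, 5 mm above its origin; axes as the lid's. The lugs stick inward from the skirt at the lid's +x, +y, -x and -y, each 6 mm wide (14 degrees) and 5 mm high. More than about 0.45 N m of twist or 40 N of push on the lid is forcing it.
- holder: fixed steel jar holder: base plate 110 x 190 x 8 mm, long along y, reaching 127 mm to -y and 63 mm to +y of the origin, which lies on the table under the jar's axis. The clear soaking jar, 62 mm across, is clamped upright between four uprights 54 mm high and does not turn.
- mouth (a point): centre of the jar's rim, 124 mm above the table; axes as the holder's. The lid's origin lies below this point by 5 to 10.5 mm when its lugs stand on top of the thread ribs (not started), by 16 mm when they have dropped into the gaps and the lid just rests on the seal, and by 19 mm when fully home.
- thread (a point): on the jar's axis, 10 mm below the rim, in the white neck (44 mm across, 52 over the ribs). Four-start thread: four ribs 90 degrees apart, each 60 degrees long, descending clockwise seen from above and ending in a stop, with 30 degree gaps between. Where the gaps lie differs every time and does not follow these axes.
- seal_top (a point): top of the springy black sealing ring when free, on the jar's axis, 4 mm above the rim. It yields 3 mm when the lid is home (2.5 N per mm). From the gaps the lid turns clockwise 54 to 70 degrees to the stop, drawn down 4 mm per radian, torque rising gently to some 0.2 N m; friction keeps it there. A lid on the ribs binds sooner, standing high: crossed.
- tray: steel tray 170 x 240 mm (long along y), floor 3 mm thick, rim 12 mm high; fixed. Origin: under its centre.
- gonio_lens: spare black contact lens for eye examination on the tray, a cone 38 mm across, 30 mm high. Origin under its centre. To be left alone.
- prism: small yellow measuring prism standing on the holder's base plate beside the jar, 20 mm across, 24 mm high. To be left alone.
- drops_a: eye-drop bottle with red cap, 26 mm across, 62 mm high. To be left alone.
- drops_b: eye-drop bottle with green cap, 26 mm across, 62 mm high. To be left alone.
- lens_case: white contact-lens case with two caps, 66 x 30 x 18 mm. To be left alone.
- penlight: aluminium pocket torch lying on the table, 125 mm long, 16 mm thick. To be left alone.
- occluder: flat black eye paddle lying on the table, about 205 mm long, 5 mm thick. To be left alone.
There are look-alikes about, which are no part of the job. Of the things that look like the lid, take the one that is nearest to the robot's base at the start.

How it is judged (in metres and radians):
On the way, in this order (a step that is already met when the one before it is completed fails the run):
1. the lid is lifted clear of the tray (height (world z) of lid above 0.04 m and contact force between lid and tray below 0.01 N), for 0.1 s.
2. the lid has dropped level over the neck, its lugs in the gaps of the thread (horizontal distance between lid and mouth below 0.003 m and angle between lid's own z axis and vertical below 0.06 rad and z of lid in the frame of mouth below -0.0145 m), for 0.1 s.
At the end, for the whole second after the job is handed in: The lid is let go and at rest, level (within 3.4 degrees) and centred on the jar (within 3 mm), screwed down so that its lower edge stays 17.8 to 22 mm below the rim (19 mm is fully home; 16 mm is only lying on the seal) (horizontal distance between lid and mouth below 0.003 m and angle between lid's own z axis and vertical below 0.06 rad and z of lid in the frame of mouth between -0.022 and -0.0178 m and linear speed of lid below 0.01 m/s and contact force between lid and the fingers below 0.01 N); the robot touches nothing.
It fails at once if the lid is forced: more than 70 N between it and the jar or holder (contact force between lid and holder above 70 N).
It fails at once if one of the other things is moved by more than 20 mm (distance of any of gonio_lens, prism, drops_a, drops_b, lens_case, penlight, occluder from where it was at the start of the episode above 0.02 m).
It fails at once if a bottle, the prism or the spare lens is tipped over (angle between any of gonio_lens, prism, drops_a, drops_b's own z axis and vertical above 0.6 rad).
It also fails if it takes over 67 s, if anything falls off the work surface, if the arm or the gripper's body presses on something with over 40 N, if the wrist force passes 120 N, or if a joint passes its speed limit or range.

## Working session

There is one attempt and no reset: what is moved stays moved. The work goes in short steps, Python scripts to look and compute and a tool call to move; the robot and the scene stay as the last step left them, time stands still between calls to the robot, and variables do not carry over. Pictures are saved under pics/ and viewed, and the job is handed in when it is done.

Besides the shell and the picture viewer there is one more tool, called after ">>>" by a JSON object that holds its "method" and its "body", one argument or row to a line. jog_arm: Moves the arm, as the interface text tells. Its arguments: {"type":"object","properties":{"commands":{"type":"array"},"grip_force":{"type":"number"}},"required":["commands"]}

```bash
ls; mkdir -p pics; python3 - <<'E'
from cell import bot
import cv2,pickle
print(bot.sense())
for n in ["scene","side","wrist"]:
    s=bot.snapshot(n); pickle.dump(s,open(f"pics/{n}0.pkl","wb"))
    cv2.imwrite(f"pics/{n}0.png",s["pixels"][:,:,::-1]); print(n,s["vfov"],s["cx"],s["cy"],s["rvec"],s["tvec"])
E
```

```text
pics
{'time_s': 0.0, 'joint_positions': array([ 8.86752060e-01,  3.81176954e-01,  1.29821815e+00,  3.47718787e-05,
        1.46360290e+00, -2.15320958e-01]), 'dq': array([-0.000107  , -0.00039881, -0.00084498, -0.00230367, -0.00139282,
        0.00047612]), 'tau': array([ 6.54910946e-04, -4.37928772e+01, -2.24556667e+01,  7.13660452e-02,
        3.52958834e-02, -1.18918592e-04]), 'tool_pos': array([248.31277104, 490.48916109, 260.16234809]), 'ee_rot': array([ 2.15172336e-04,  8.51983064e-01,  5.23568873e-01, -6.69141231e-04]), 'ft_force': array([0.66642829, 0.58685234, 1.12665619]), 'wrist_torque': array([ 0.00756804, -0.02440869,  0.02161731]), 'gripper_width': 87.73986006646996}
scene 44.79130899734237 288.83906978333687 220.38989029993868 [ 1.5794381   1.97485687 -0.81866467] [  50.864765   -341.0857865  1805.35281328]
side 54.69430781556628 280.36202620758957 205.91509781345286 [ 2.38025004 -0.3922995   0.14197326] [-546.26574866  261.92478873  923.98805781]
wrist 68.26148082149368 278.56159818035064 212.07781852404278 [-2.4630143  -1.51607139 -0.21268405] [-548.65400918  -37.89643638  390.73386602]
```

View pics/scene0.png

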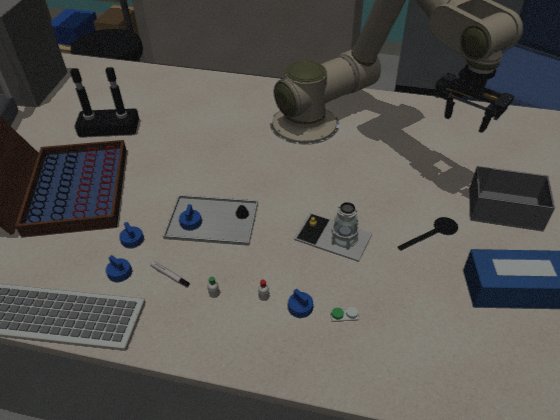

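View pics/side0.png

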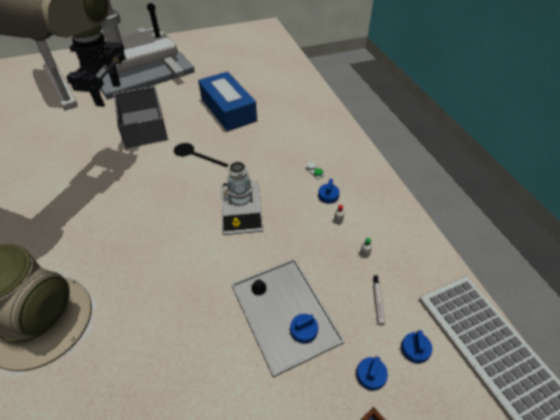

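View pics/wrist0.png

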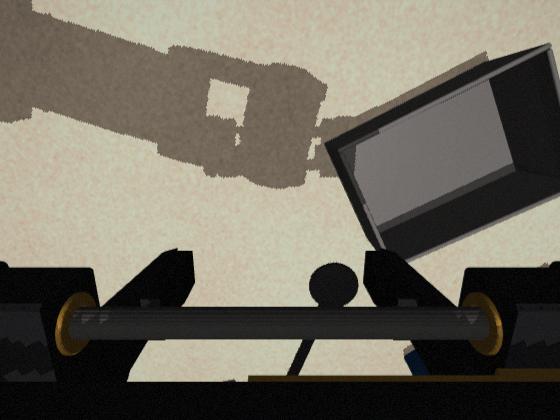

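The scene and side pictures show the tray lid at scene (190,219) and side (305,327), and the jar at scene (347,222) and side (238,180). The other blue lids are further out. Next I'll measure.

```bash
cat > h.py <<'E'
import numpy as np,cv2,pickle
from scipy.spatial.transform import Rotation as R
def K(s):
    f=s["pixels"].shape[0]/2/np.tan(np.radians(s["vfov"])/2)
    return np.array([[f,0,s["cx"]],[0,f,s["cy"]],[0,0,1.]])
def proj(s,P):
    return cv2.projectPoints(np.atleast_2d(np.float64(P)),np.float64(s["rvec"]),np.float64(s["tvec"]),K(s),None)[0][:,0]
def onz(s,uv,z):
    Rm=R.from_rotvec(s["rvec"]).as_matrix(); c=-Rm.T@np.array(s["tvec"])
    uv=np.atleast_2d(np.float64(uv)); d=np.c_[uv,np.ones(len(uv))]@np.linalg.inv(K(s)).T@Rm
    return c+d*((z-c[2])/d[:,2])[:,None]
def load(n): return pickle.load(open(f"pics/{n}.pkl","rb"))
def snap(bot,n,tag):
    s=bot.snapshot(n); pickle.dump(s,open(f"pics/{tag}.pkl","wb")); cv2.imwrite(f"pics/{tag}.png",s["pixels"][:,:,::-1]); return s
def crop(s,u0,v0,u1,v1,k,name):
    im=cv2.resize(s["pixels"][v0:v1,u0:u1,::-1],None,fx=k,fy=k,interpolation=cv2.INTER_CUBIC)
    cv2.imwrite(f"pics/{name}.png",im)
E
python3 - <<'E'
from h import *
sc=load("scene0"); si=load("side0"); w=load("wrist0")
for s in (sc,si):
    im=s["pixels"].astype(int); m=((im[:,:,2]>im[:,:,0]+60)&(im[:,:,2]>im[:,:,1]+40)).astype(np.uint8)
    n,l,st,c=cv2.connectedComponentsWithStats(m)
    for i in range(1,n):
        if st[i,4]>60: print(st[i],c[i].round(1),onz(s,c[i],20)[0].round(0), np.hypot(*onz(s,c[i],20)[0][:2]).round())
Rm=R.from_rotvec(w["rvec"]).as_matrix(); c=-Rm.T@np.array(w["tvec"]); print("wristcam",c,Rm.T[:,2])
Rt=R.from_quat([8.51983064e-01,5.23568873e-01,-6.69e-4,2.15e-4]); print("in tool",Rt.inv().apply(c-np.array([248.3,490.5,260.2])),Rt.inv().apply(Rm.T[:,2]),Rt.inv().apply(Rm.T[:,0]),"toolx",Rt.apply([1,0,0]))
print(onz(sc,[347,209],124),onz(si,[237,170],124))
crop(sc,150,180,400,270,3,"scrop"); crop(si,200,150,360,380,2.5,"sicrop")
E
```

```text
[ 52   9  41  17 194] [65.4 15.9] [ -596. -1264.    20.] 1398.0
[180 205  20  20 170] [189.4 216.3] [ 548. -218.   20.] 590.0
[120 223  22  19 201] [129.8 233.4] [ 647. -354.   20.] 738.0
[106 256  23  20 220] [116.7 266.7] [ 765. -335.   20.] 835.0
[289 289  24  23 259] [300.  301.9] [769. 149.  20.] 783.0
[200  73  54  39 720] [226.3  92.7] [614. 743.  20.] 964.0
[319 180  20  20 249] [328.7 191.1] [773. 150.  20.] 788.0
[291 314  27  27 519] [303.9 327. ] [ 558. -215.   20.] 598.0
[403 331  29  30 546] [417.3 346.2] [ 770. -332.   20.] 839.0
[357 357  30  31 688] [372.2 372.1] [ 655. -350.   20.] 743.0
wristcam [182.96402728 523.23579931 384.55009918] [ 0.24782733 -0.12760895 -0.96036325]
in tool [  -0.48027376  -73.11908188 -124.32513123] [-5.78402822e-04  2.79066077e-01  9.60271727e-01] [ 9.99998926e-01 -1.13176204e-03  9.31234951e-04] toolx [ 0.45175038  0.89214334 -0.00136509]
[[529.64889134 221.18899472 124.        ]] [[526.46832622 209.70794951 124.        ]]
```

View pics/scrop.png

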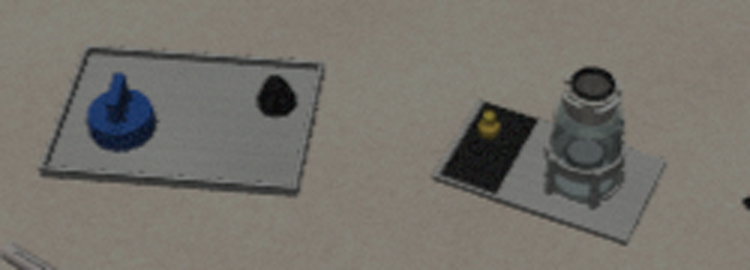

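View pics/sicrop.png

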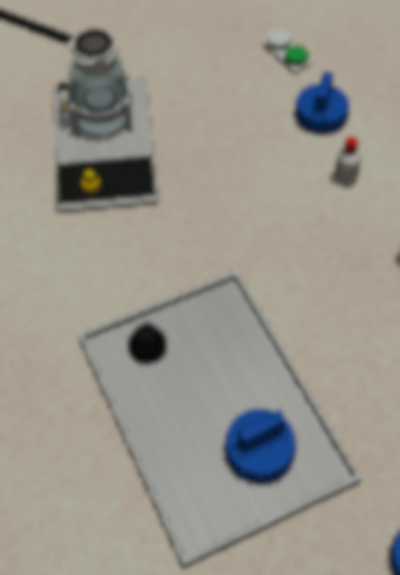

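>>> {"method": "jog_arm", "body": {
  "commands": [1,0.17,-0.155,-0.02,0,0,0,1,0.17,-0.155,-0.02,0,0,0,1,0.17,-0.155,-0.02,0,0,0,1,0.17,-0.155,-0.02,0,0,0,1,0.17,-0.155,-0.02,0,0,0]
}}

```text
time_s: 0.65
tool_pos: [419.5, 334.2, 240.5]
ee_rot: [-0.0, 0.852, 0.524, -0.0]
ft_force: [0.3, 0.7, 0.4]
gripper_width: 88.3
```

>>> {"method": "jog_arm", "body": {
  "commands": [1,0.17,-0.155,-0.02,0,0,0,1,0.17,-0.155,-0.02,0,0,0,1,0.17,-0.155,-0.02,0,0,0,1,0.17,-0.155,-0.02,0,0,0,1,0.17,-0.155,-0.02,0,0,0]
}}

```text
time_s: 1.15
tool_pos: [589.6, 179.1, 220.4]
ee_rot: [-0.0, 0.852, 0.523, -0.0]
ft_force: [0.5, 1.5, -0.8]
gripper_width: 88.3
```

>>> {"method": "jog_arm", "body": {
  "commands": [1,0,0,0,0,0,0,1,0,0,0,0,0,0]
}}

```text
time_s: 1.35
tool_pos: [588.7, 180.0, 220.0]
ee_rot: [-0.0, 0.852, 0.523, -0.001]
ft_force: [-0.9, -0.0, 0.6]
gripper_width: 87.9
```

```bash
python3 - <<'E'
from cell import bot
from h import *
q=bot.sense();print(q["tool_pos"],q["ee_rot"],q["time_s"])
w=snap(bot,"wrist","wrist1")
E
```

```text
[588.66158928 179.9993995  220.02653306] [-3.88512178e-04  8.52416770e-01  5.22862456e-01 -5.93167846e-04] 1.35
```

View pics/wrist1.png

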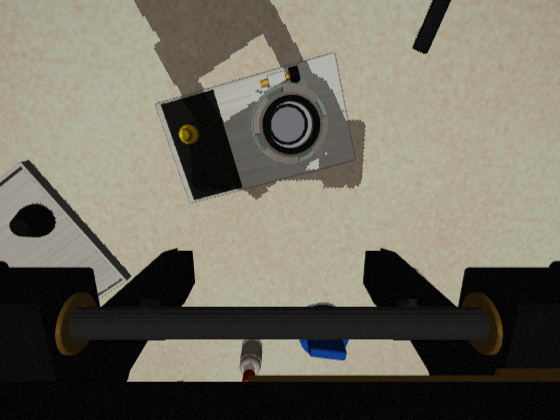

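>>> {"method": "jog_arm", "body": {
  "commands": [1,0,0,-0.15,0,0,0,1,0,0,-0.1,0,0,0,1,0,0,0,0,0,0]
}}

```text
time_s: 1.7
tool_pos: [586.5, 181.8, 168.7]
ee_rot: [-0.001, 0.852, 0.524, -0.002]
ft_force: [-0.1, 0.0, -0.2]
gripper_width: 88.1
```

```bash
python3 - <<'E'
from cell import bot
from h import *
q=bot.sense();print(q["tool_pos"],q["ee_rot"],q["time_s"])
w=snap(bot,"wrist","wrist2")
crop(w,190,30,390,180,4,"w2c")
E
```

```text
[586.53151258 181.75680992 168.70542954] [-0.00111864  0.85152799  0.52430321 -0.00222823] 1.7
```

View pics/w2c.png

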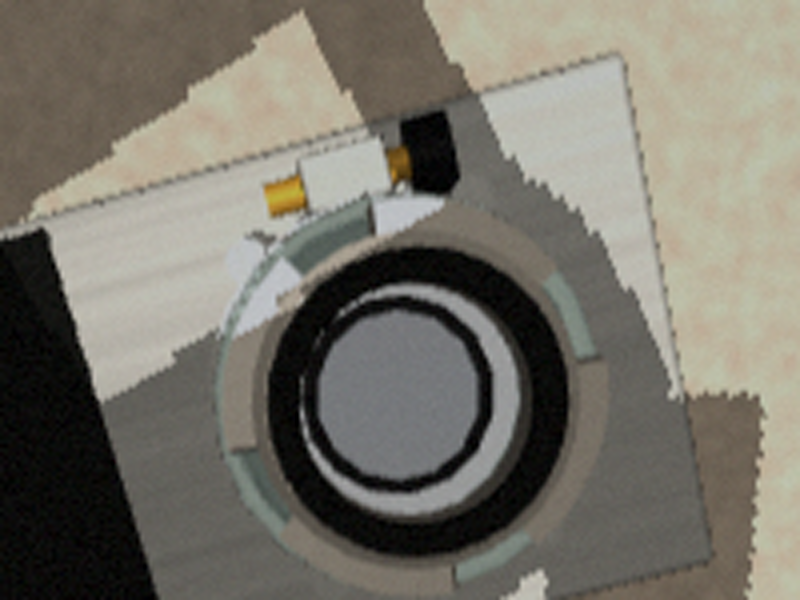

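```bash
python3 - <<'E'
from h import *
w=load("wrist2")
def c2i(p): return np.array(p,float)/4+[190,30]-0.375
# dark ring
g=cv2.cvtColor(w["pixels"],cv2.COLOR_RGB2GRAY)
m=(g<45).astype(np.uint8)
n,l,st,c=cv2.connectedComponentsWithStats(m[30:180,190:390])
for i in range(1,n):
    if st[i,4]>100: print(st[i],c[i])
i=l[int((390)/4),int(282/4)]; cs,_=cv2.findContours((l==i).astype(np.uint8),cv2.RETR_EXTERNAL,cv2.CHAIN_APPROX_NONE)
p=max(cs,key=len)[:,0]+[190,30]
for z in (128,126,124):
    P=onz(w,p,z)[:,:2]; e=np.c_[2*P,np.ones(len(P))]; s=np.linalg.lstsq(e,(P**2).sum(1),rcond=None)[0]
    print(z,s[:2],"r",np.sqrt(s[2]+s[0]**2+s[1]**2))
for z in (124,121.5,119):
  hs=onz(w,[c2i(q) for q in [(591,358),(455,577),(243,450),(372,220)]],z)[:,:2]
  print(z,hs.mean(0).round(1))
C=hs.mean(0)
# unwrap
a=np.radians(np.arange(0,360,0.5)); 
for z in (118,121):
  rr=np.arange(18,34,0.2); A,Rr=np.meshgrid(a,rr)
  C0=s[:2]
  P=np.c_[(C0[0]+Rr*np.cos(A)).ravel(),(C0[1]+Rr*np.sin(A)).ravel(),np.full(A.size,z)]
  uv=proj(w,P).astype(np.float32).reshape(*A.shape,2)
  im=cv2.remap(w["pixels"],uv[:,:,0],uv[:,:,1],cv2.INTER_CUBIC)
  im=cv2.resize(im,(720,320))
  for k in range(0,720,60): cv2.putText(im,str(k//2),(k,318),0,0.4,(255,0,0)); cv2.line(im,(k,0),(k,10),(255,0,0))
  cv2.imwrite(f"pics/unw{z}.png",im[:,:,::-1])
E
```

```text
[100  28  15  21 228] [107.13596491  37.73684211]
[   0   57   39   93 2327] [ 13.61366566 112.40395359]
[  67   62   75   77 2321] [104.4575614   99.37871607]
128 [528.3424789  219.18828033] r 19.135984851569127
126 [528.42413088 219.2472268 ] r 19.367521907313623
124 [528.50578286 219.30617327] r 19.599058963044047
124 [528.2 219.1]
121.5 [528.3 219.2]
119 [528.4 219.2]
```

View pics/unw121.png

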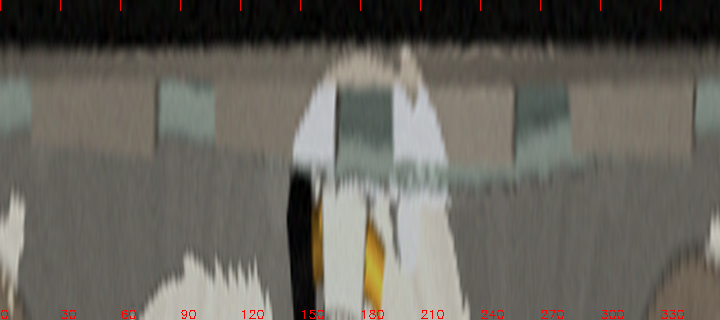

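```bash
python3 - <<'E'
from h import *
si=load("side0"); crop(si,270,290,340,350,8,"lidside"); sc=load("scene0"); crop(sc,160,190,220,240,8,"lidscene")
e=onz(si,[[296,326],[313.2,316]],57);print(e, np.degrees(np.arctan2(*(e[1]-e[0])[1::-1])))
E
```

```text
[[ 536.14300162 -223.57758892   57.        ]
 [ 578.66052086 -214.0592332    57.        ]] 12.618691103203712
```

View pics/lidside.png

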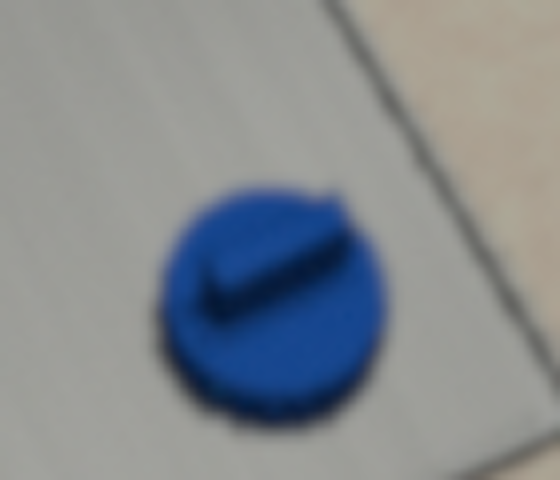

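>>> {"method": "jog_arm", "body": {
  "commands": [1,0.013,0.054,0,0,0,0.0667,1,0.013,0.054,0,0,0,0.0667,1,0.013,0.054,0,0,0,0.0667,1,0.013,0.054,0,0,0,0.0667,1,0.013,0.054,0,0,0,0.0667]
}}

```text
time_s: 2.25
tool_pos: [601.6, 235.9, 172.9]
ee_rot: [0.001, 0.619, 0.786, 0.001]
ft_force: [0.1, 0.2, -0.4]
gripper_width: 88.4
```

>>> {"method": "jog_arm", "body": {
  "commands": [1,0,0,0,0,0,0,1,0,0,0,0,0,0]
}}

```text
time_s: 2.45
tool_pos: [601.4, 235.0, 171.9]
ee_rot: [0.001, 0.623, 0.783, 0.001]
ft_force: [0.0, -0.3, -0.1]
gripper_width: 87.9
```

```bash
cat >> h.py <<'E'
def ring(w,tag,guess=(528.4,219.2)):
    g=cv2.cvtColor(w["pixels"],cv2.COLOR_RGB2GRAY)
    u,v=proj(w,[guess[0],guess[1],128])[0]; 
    n,l,st,c=cv2.connectedComponentsWithStats((g<45).astype(np.uint8))
    best=None
    for i in range(1,n):
        if abs(c[i]-[u,v]).max()<20 and st[i,4]>500: best=i; print(st[i],c[i])
    cs,_=cv2.findContours((l==best).astype(np.uint8),cv2.RETR_EXTERNAL,cv2.CHAIN_APPROX_NONE)
    P=onz(w,max(cs,key=len)[:,0],127)[:,:2]; s=np.linalg.lstsq(np.c_[2*P,np.ones(len(P))],(P**2).sum(1),rcond=None)[0]
    print("ring",s[:2],np.sqrt(s[2]+s[0]**2+s[1]**2))
    a=np.radians(np.arange(0,360,0.5)); A,Rr=np.meshgrid(a,np.arange(18,34,0.2))
    uv=proj(w,np.c_[(s[0]+Rr*np.cos(A)).ravel(),(s[1]+Rr*np.sin(A)).ravel(),np.full(A.size,120.)]).astype(np.float32).reshape(*A.shape,2)
    im=cv2.resize(cv2.remap(w["pixels"],uv[:,:,0],uv[:,:,1],cv2.INTER_CUBIC),(720,320))
    for k in range(0,720,60): cv2.putText(im,str(k//2),(k,318),0,0.4,(255,0,0)); cv2.line(im,(k,0),(k,10),(255,0,0))
    cv2.imwrite(f"pics/{tag}.png",im[:,:,::-1])
def st(bot):
    q=bot.sense(); w,x,y,z=q["ee_rot"]; r=R.from_quat([x,y,z,w]); t=r.apply([1,0,0]); zz=r.apply([0,0,1])
    print("t",q["time_s"],"p",np.round(q["tool_pos"],1),"yaw",np.degrees(np.arctan2(t[1],t[0])).round(2),"z",zz.round(4),"F",np.round(q["ft_force"],1),"T",np.round(q["wrist_torque"],2),"gw",round(q["gripper_width"],1))
    return q
E
python3 - <<'E'
from cell import bot
from h import *
st(bot); w=snap(bot,"wrist","wrist3"); ring(w,"unw3")
E
```

```text
t 2.45 p [601.4 235.  171.9] yaw 103.0 z [ 1.6e-03  2.0e-04 -1.0e+00] F [ 0.  -0.3 -0.1] T [ 0.05  0.01 -0.02] gw 87.9
[ 243   79   75   78 1906] [279.60807975 116.70881427]
ring [528.33665258 219.11513235] 19.22338477628121
```

View pics/unw3.png

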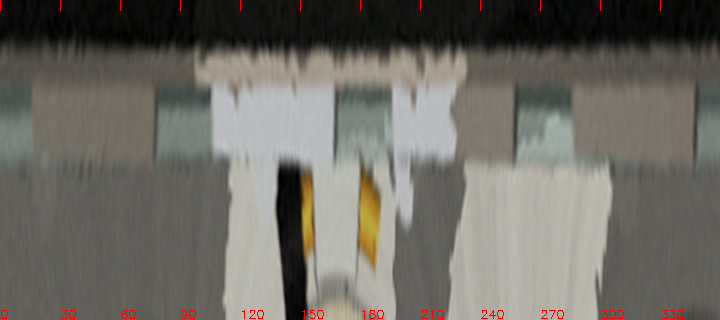

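View pics/wrist3.png

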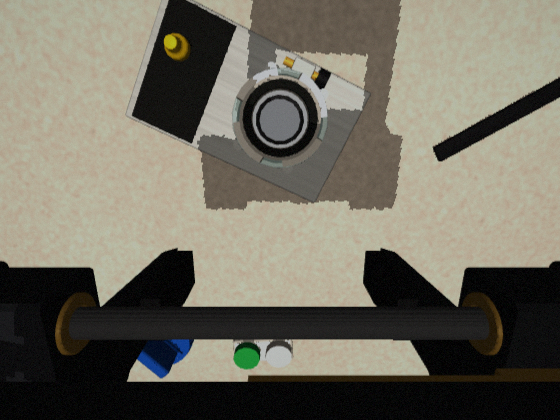

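>>> {"method": "jog_arm", "body": {
  "commands": [1,0.014,-0.218,0,0,0,0,1,0.014,-0.218,0,0,0,0,1,0.014,-0.218,0,0,0,0,1,0.014,-0.218,0,0,0,0,1,0.014,-0.218,0,0,0,0]
}}

```text
time_s: 3.0
tool_pos: [615.2, 14.5, 171.4]
ee_rot: [0.0, 0.623, 0.782, 0.0]
ft_force: [0.9, -0.7, 0.6]
gripper_width: 88.2
```

>>> {"method": "jog_arm", "body": {
  "commands": [1,0.014,-0.218,-0.04,0,0,0,1,0.014,-0.218,-0.04,0,0,0,1,0.014,-0.218,-0.04,0,0,0,1,0.014,-0.218,-0.04,0,0,0,1,0.014,-0.218,0,0,0,0]
}}

```text
time_s: 3.5
tool_pos: [628.7, -203.4, 138.2]
ee_rot: [-0.001, 0.623, 0.782, -0.0]
ft_force: [1.0, -0.1, -0.1]
gripper_width: 88.0
```

>>> {"method": "jog_arm", "body": {
  "commands": [1,0,0,0,0,0,0,1,0,0,0,0,0,0,1,0,0,0,0,0,0]
}}

```text
time_s: 3.8
tool_pos: [629.3, -200.4, 139.1]
ee_rot: [-0.0, 0.622, 0.783, 0.0]
ft_force: [-0.6, 0.4, -0.4]
gripper_width: 88.2
```

```bash
python3 - <<'E'
from cell import bot
from h import *
st(bot); w=snap(bot,"wrist","wrist4")
E
```

```text
t 3.8 p [ 629.3 -200.4  139.1] yaw 103.14 z [ 1.e-04  2.e-04 -1.e+00] F [-0.6  0.4 -0.4] T [0.03 0.02 0.  ] gw 88.2
```

View pics/wrist4.png

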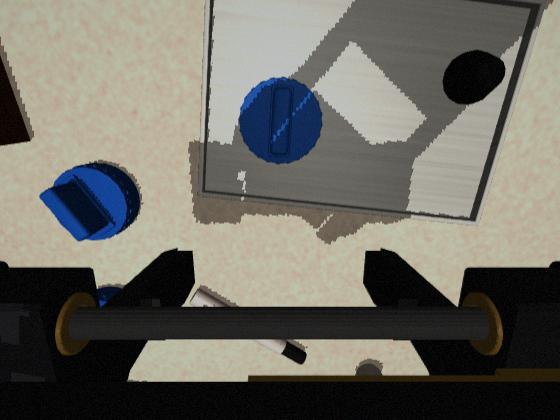

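```bash
python3 - <<'E'
from h import *
w=load("wrist4"); crop(w,225,65,335,175,5,"w4c")
im=w["pixels"].astype(int); m=((im[:,:,2]>im[:,:,0]*1.5)&(im[:,:,2]>im[:,:,1]*1.3)&(im[:,:,2]>50)).astype(np.uint8)
n,l,s_,c=cv2.connectedComponentsWithStats(m); i=l[100,255]; print(s_[i],c[i])
cs,_=cv2.findContours((l==i).astype(np.uint8),cv2.RETR_EXTERNAL,cv2.CHAIN_APPROX_NONE); p=cv2.convexHull(max(cs,key=len))[:,0]
for z in (27,15):
    P=onz(w,p,z)[:,:2]; s=np.linalg.lstsq(np.c_[2*P,np.ones(len(P))],(P**2).sum(1),rcond=None)[0]
    print(z,s[:2],np.sqrt(s[2]+s[0]**2+s[1]**2))
E
```

```text
[ 239   77   83   87 5569] [280.1423954  120.10199318]
27 [ 557.30967128 -215.73948501] 30.41873487233672
15 [ 557.2757305  -215.70222925] 31.962662256544267
```

View pics/w4c.png

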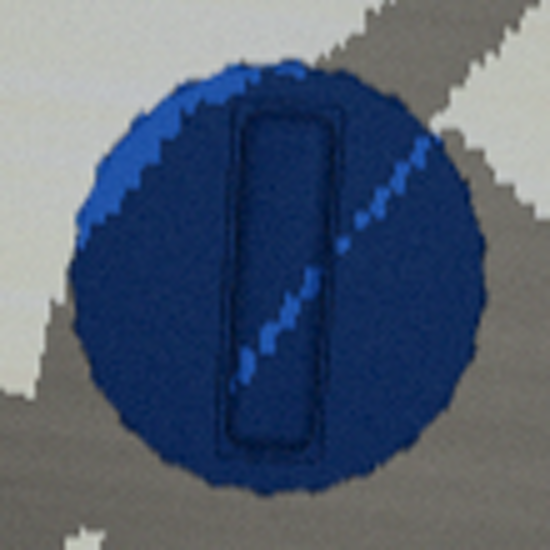

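```bash
python3 - <<'E'
from h import *
w=load("wrist4")
q=np.array([[290,116],[269,448],[245,115],[228,445],[335,118],[312,452]])/5+[225,65]-0.4
for z in (57,27):
  e=onz(w,q,z)[:,:2]; print(z,(e[0]+e[1])/2,e.round(1).tolist())
  for a,b in((0,1),(2,3),(4,5)): print(np.degrees(np.arctan2(*(e[a]-e[b])[::-1]))%180)
E
```

```text
57 [ 557.5435836  -215.56855828] [[537.4, -219.0], [577.7, -212.2], [538.6, -224.4], [578.5, -217.5], [536.4, -213.4], [576.9, -206.6]]
9.53343756568006
9.789611747295766
9.653166970981772
27 [ 557.48039466 -215.43704205] [[534.4, -219.3], [580.5, -211.6], [535.7, -225.6], [581.5, -217.7], [533.2, -213.0], [579.6, -205.1]]
9.533437565680089
9.789611747295737
9.653166970981744
```

>>> {"method": "jog_arm", "body": {
  "commands": [1,-0.18,-0.038,0,0,0,-0.0145,1,-0.18,-0.038,0,0,0,-0.0145,1,0,0,-0.15,0,0,0,1,0,0,-0.1,0,0,0,1,0,0,0,0,0,0]
}}

```text
time_s: 4.35
tool_pos: [556.5, -214.9, 87.0]
ee_rot: [-0.002, 0.645, 0.764, -0.0]
ft_force: [0.1, -0.0, -0.0]
gripper_width: 88.4
```

>>> {"method": "jog_arm", "body": {
  "commands": [1,0,0,0,0,0,0,1,0,0,0,0,0,0]
}}

```text
time_s: 4.55
tool_pos: [558.2, -216.3, 90.1]
ee_rot: [0.001, 0.645, 0.764, 0.0]
ft_force: [-0.0, -0.3, 0.4]
gripper_width: 87.9
```

```bash
python3 - <<'E'
from cell import bot
from h import *
st(bot); w=snap(bot,"wrist","wrist5")
print(proj(w,[[557.4,-215.6,57]]))
E
```

```text
t 4.55 p [ 558.2 -216.3   90.1] yaw 99.72 z [ 0.0018 -0.0012 -1.    ] F [-0.  -0.3  0.4] T [ 0.05 -0.02  0.04] gw 87.9
[[279.43954042 258.69142282]]
```

View pics/wrist5.png

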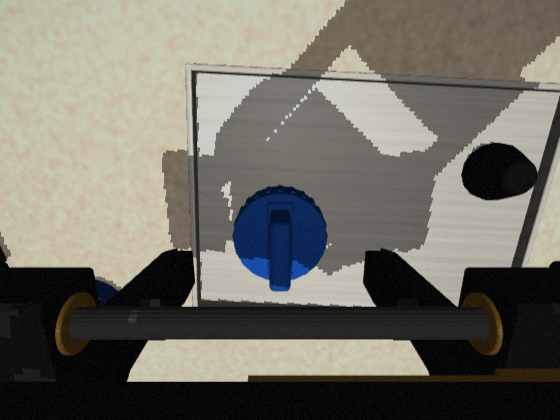

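>>> {"method": "jog_arm", "body": {
  "commands": [1,0,0.002,-0.095,0,0,0,1,0,0,-0.09,0,0,0,1,0,0,0,0,0,0,0,0,0,0,0,0,0,0,0,0,0,0,0,0],
  "grip_force": 25
}}

```text
time_s: 5.1
tool_pos: [558.0, -216.4, 53.0]
ee_rot: [0.001, 0.645, 0.764, 0.0]
ft_force: [0.4, -0.3, 1.1]
gripper_width: 74.1
```

>>> {"method": "jog_arm", "body": {
  "commands": [0,0,0,0,0,0,0,0,0,0,0,0,0,0,0,0,0,0,0,0,0,0,0,0,0,0,0,0,0,0,0,0,0,0,0]
}}

```text
time_s: 5.6
tool_pos: [557.5, -216.2, 51.8]
ee_rot: [0.0, 0.645, 0.764, -0.0]
ft_force: [0.2, -0.6, 0.1]
gripper_width: 34.3
```

```bash
python3 - <<'E'
from cell import bot
from h import *
st(bot)
E
```

```text
t 5.6 p [ 557.5 -216.2   51.8] yaw 99.68 z [-0. -0. -1.] F [ 0.2 -0.6  0.1] T [ 0.05 -0.02  0.02] gw 34.3
```

>>> {"method": "jog_arm", "body": {
  "commands": [0,0,0,0,0,0,0,0,0,0,0,0,0,0,0,0,0,0,0,0,0,0,0,0,0,0,0,0,0,0,0,0,0,0,0]
}}

```text
time_s: 6.1
tool_pos: [557.5, -216.1, 51.7]
ee_rot: [-0.0, 0.645, 0.764, -0.0]
ft_force: [0.1, 0.7, 0.4]
gripper_width: 11.8
```

```bash
python3 - <<'E'
from cell import bot
from h import *
st(bot)
E
```

```text
t 6.1 p [ 557.5 -216.1   51.7] yaw 99.68 z [-1.e-04  0.e+00 -1.e+00] F [0.1 0.7 0.4] T [ 0.03 -0.04 -0.01] gw 11.8
```

>>> {"method": "jog_arm", "body": {
  "commands": [0,0,0,0.05,0,0,0,0,0,0,0.15,0,0,0,0,0,0,0.2,0,0,0,0,0,0,0.2,0,0,0,0,0,0,0.2,0,0,0],
  "grip_force": 40
}}

```text
time_s: 6.6
tool_pos: [557.2, -215.9, 214.1]
ee_rot: [0.0, 0.645, 0.764, 0.0]
ft_force: [0.6, -0.7, -0.7]
gripper_width: 12.0
```

>>> {"method": "jog_arm", "body": {
  "commands": [0,0,0,0,0,0,0,0,-0.015,0.1,0,0,0,-0.013,0,-0.015,0.2,0,0,0,-0.013,0,-0.015,0.22,0,0,0,-0.013,0,-0.015,0.22,0,0,0,-0.013]
}}

```text
time_s: 7.1
tool_pos: [544.8, -66.7, 211.5]
ee_rot: [-0.0, 0.686, 0.727, -0.0]
ft_force: [0.6, 0.5, -0.8]
gripper_width: 11.6
```

>>> {"method": "jog_arm", "body": {
  "commands": [0,-0.015,0.22,0,0,0,-0.013,0,-0.015,0.22,0,0,0,0,0,-0.015,0.22,0,0,0,0,0,-0.015,0.22,0,0,0,0,0,-0.015,0.22,0,0,0,0]
}}

```text
time_s: 7.6
tool_pos: [529.8, 153.6, 211.6]
ee_rot: [-0.0, 0.695, 0.719, -0.0]
ft_force: [-0.8, -0.4, -0.8]
gripper_width: 12.0
```

>>> {"method": "jog_arm", "body": {
  "commands": [0,0,0.2,0,0,0,0,0,0,0.1,0,0,0,0,0,0,0.02,0,0,0,0,0,0,0,0,0,0,0,0,0,0,0,0,0,0]
}}

```text
time_s: 8.1
tool_pos: [530.5, 214.8, 211.6]
ee_rot: [-0.0, 0.696, 0.718, -0.0]
ft_force: [-0.9, 0.3, -0.5]
gripper_width: 11.7
```

```bash
python3 - <<'E'
from cell import bot
from h import *
st(bot); w=snap(bot,"wrist","wrist6")
print(proj(w,[[528.35,219.15,124]]))
E
```

```text
t 8.1 p [530.5 214.8 211.6] yaw 91.82 z [-4.e-04 -3.e-04 -1.e+00] F [-0.9  0.3 -0.5] T [ 0.03 -0.02 -0.03] gw 11.7
[[284.58619125 225.09860776]]
```

View pics/wrist6.png

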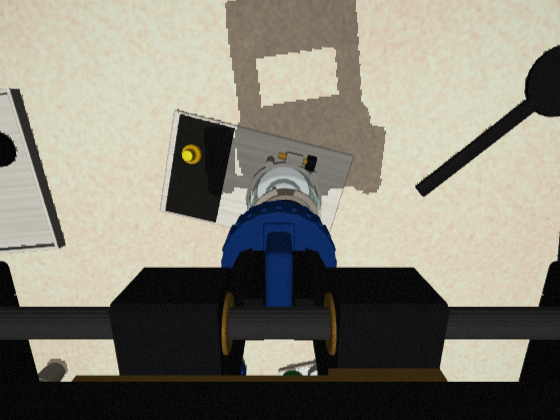

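>>> {"method": "jog_arm", "body": {
  "commands": [0,-0.011,0.022,-0.05,0,0,0,0,0,0,-0.05,0,0,0,0,0,0,-0.05,0,0,0,0,0,0,0,0,0,0,0,0,0,0,0,0,0]
}}

```text
time_s: 8.65
tool_pos: [528.3, 220.1, 181.4]
ee_rot: [-0.0, 0.695, 0.719, -0.0]
ft_force: [0.3, -0.2, -1.5]
gripper_width: 11.5
```

```bash
python3 - <<'E'
from cell import bot
from h import *
for i in range(2): st(bot); s=snap(bot,"scene" if i else "side",f"v7{i}")
crop(load("v70"),190,120,290,220,6,"v70c"); crop(load("v71"),300,160,400,260,6,"v71c"); st(bot)
E
```

```text
t 8.65 p [528.3 220.1 181.4] yaw 91.87 z [-6.e-04 -2.e-04 -1.e+00] F [ 0.3 -0.2 -1.5] T [ 0.05  0.   -0.03] gw 11.5
t 8.7 p [528.5 220.2 181.8] yaw 91.88 z [ 2.e-04 -0.e+00 -1.e+00] F [-0.4 -0.3 -1.3] T [0.02 0.04 0.02] gw 11.6
t 8.75 p [528.5 220.3 182. ] yaw 91.88 z [ 6.e-04  1.e-04 -1.e+00] F [-0.3 -0.4 -0.4] T [ 0.07  0.01 -0.01] gw 12.0
```

View pics/v70c.png

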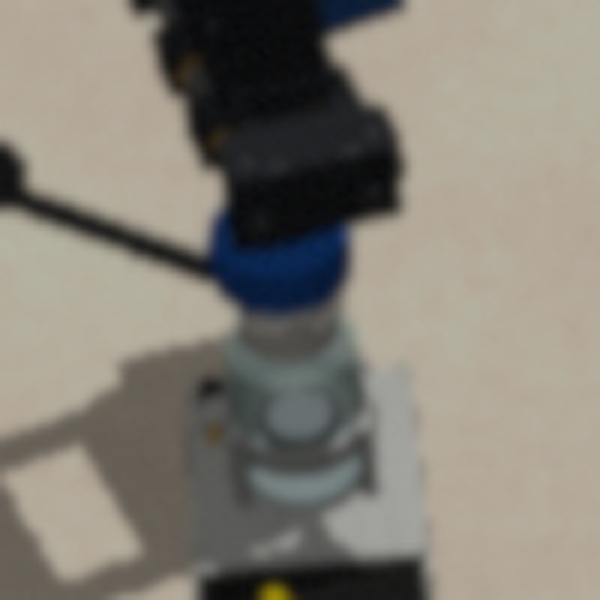

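View pics/v71c.png

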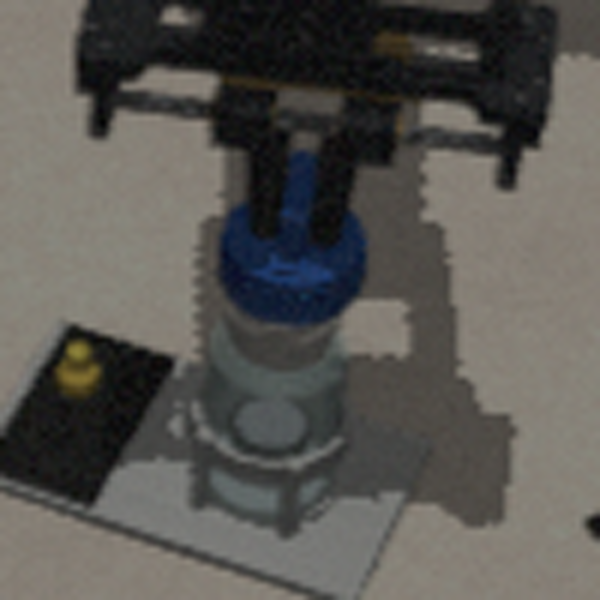

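>>> {"method": "jog_arm", "body": {
  "commands": [0,0,-0.005,-0.02,0,0,0,0,0,0,-0.02,0,0,0,0,0,0,-0.01,0,0,0,0,0,0,0,0,0,0,0,0,0,0,0,0,0]
}}

```text
time_s: 9.25
tool_pos: [528.3, 219.3, 171.7]
ee_rot: [0.0, 0.695, 0.719, 0.0]
ft_force: [0.1, 0.6, -0.3]
gripper_width: 11.7
```

```bash
python3 - <<'E'
from cell import bot
from h import *
st(bot)
E
```

```text
t 9.25 p [528.3 219.3 171.7] yaw 91.88 z [ 0. -0. -1.] F [ 0.1  0.6 -0.3] T [ 0.07  0.02 -0.01] gw 11.7
```

>>> {"method": "jog_arm", "body": {
  "commands": [0,0,0,-0.008,0,0,0,0,0,0,-0.008,0,0,0,0,0,0,-0.008,0,0,0,0,0,0,-0.008,0,0,0,0,0,0,0,0,0,0]
}}

```text
time_s: 9.75
tool_pos: [528.2, 219.2, 165.1]
ee_rot: [-0.0, 0.695, 0.719, -0.0]
ft_force: [0.3, -0.0, -1.8]
gripper_width: 11.6
```

```bash
python3 - <<'E'
from cell import bot
from h import *
st(bot)
E
```

```text
t 9.75 p [528.2 219.2 165.1] yaw 91.88 z [-5.e-04 -1.e-04 -1.e+00] F [ 0.3 -0.  -1.8] T [ 0.06 -0.04 -0.06] gw 11.6
```

>>> {"method": "jog_arm", "body": {
  "commands": [0,0,0,-0.008,0,0,0,0,0,0,-0.008,0,0,0,0,0,0,-0.008,0,0,0,0,0,0,-0.008,0,0,0,0,0,0,0,0,0,0]
}}

```text
time_s: 10.25
tool_pos: [528.2, 219.2, 158.7]
ee_rot: [-0.0, 0.695, 0.719, -0.0]
ft_force: [0.0, 1.0, -0.9]
gripper_width: 11.6
```

```bash
python3 - <<'E'
from cell import bot
from h import *
st(bot)
E
```

```text
t 10.25 p [528.2 219.2 158.7] yaw 91.88 z [-5.e-04 -1.e-04 -1.e+00] F [ 0.   1.  -0.9] T [ 0.05 -0.04 -0.01] gw 11.6
```

>>> {"method": "jog_arm", "body": {
  "commands": [0,0,0,-0.006,0,0,0,0,0,0,-0.006,0,0,0,0,0,0,0,0,0,0,0,0,0,0,0,0,0]
}}

```text
time_s: 10.65
tool_pos: [528.3, 219.3, 156.6]
ee_rot: [0.0, 0.695, 0.719, 0.0]
ft_force: [0.8, 0.1, 0.2]
gripper_width: 11.6
```

```bash
python3 - <<'E'
from cell import bot
from h import *
st(bot)
E
```

```text
t 10.65 p [528.3 219.3 156.6] yaw 91.88 z [ 1.e-04  0.e+00 -1.e+00] F [0.8 0.1 0.2] T [ 0.03  0.05 -0.02] gw 11.6
```

>>> {"method": "jog_arm", "body": {
  "commands": [0,0,0,0,0,0,-0.033,0,0,0,-0.001,0,0,-0.033,0,0,0,-0.001,0,0,-0.033,0,0,0,-0.001,0,0,-0.033,0,0,0,0,0,0,0]
}}

```text
time_s: 11.15
tool_pos: [528.4, 219.3, 156.2]
ee_rot: [0.0, 0.788, 0.616, 0.0]
ft_force: [-0.4, 0.5, 0.9]
gripper_width: 11.9
```

```bash
python3 - <<'E'
from cell import bot
from h import *
st(bot)
E
```

```text
t 11.15 p [528.4 219.3 156.2] yaw 76.0 z [ 6.e-04  1.e-04 -1.e+00] F [-0.4  0.5  0.9] T [ 0.01  0.05 -0.03] gw 11.9
```

>>> {"method": "jog_arm", "body": {
  "commands": [0,0,0,-0.0014,0,0,-0.033,0,0,0,-0.0014,0,0,-0.033,0,0,0,-0.0014,0,0,-0.033,0,0,0,0,0,0,0,0,0,0,0,0,0,0]
}}

```text
time_s: 11.65
tool_pos: [528.5, 219.3, 155.4]
ee_rot: [0.0, 0.847, 0.532, 0.0]
ft_force: [0.1, 0.2, 2.5]
gripper_width: 11.9
```

```bash
python3 - <<'E'
from cell import bot
from h import *
st(bot)
E
```

```text
t 11.65 p [528.5 219.3 155.4] yaw 64.32 z [ 9.e-04  2.e-04 -1.e+00] F [0.1 0.2 2.5] T [ 0.09 -0.04 -0.06] gw 11.9
```

>>> {"method": "jog_arm", "body": {
  "commands": [0,0,0,-0.0014,0,0,-0.033,0,0,0,-0.0014,0,0,-0.033,0,0,0,-0.0014,0,0,-0.033,0,0,0,0,0,0,0,0,0,0,0,0,0,0]
}}

```text
time_s: 12.15
tool_pos: [528.5, 219.3, 154.6]
ee_rot: [0.0, 0.897, 0.442, 0.0]
ft_force: [0.7, 0.5, 4.5]
gripper_width: 12.1
```

```bash
python3 - <<'E'
from cell import bot
from h import *
st(bot)
E
```

```text
t 12.15 p [528.5 219.3 154.6] yaw 52.44 z [ 9.e-04  2.e-04 -1.e+00] F [0.7 0.5 4.5] T [ 0.01 -0.04 -0.05] gw 12.1
```

>>> {"method": "jog_arm", "body": {
  "commands": [0,0,0,-0.0012,0,0,-0.033,0,0,0,-0.0012,0,0,-0.033,0,0,0,0,0,0,0,0,0,0,0,0,0,0]
}}

```text
time_s: 12.55
tool_pos: [528.5, 219.3, 154.2]
ee_rot: [0.0, 0.926, 0.379, 0.001]
ft_force: [0.0, 0.2, 6.3]
gripper_width: 11.6
```

```bash
python3 - <<'E'
from cell import bot
from h import *
st(bot)
E
```

```text
t 12.55 p [528.5 219.3 154.2] yaw 44.5 z [ 1.e-03  2.e-04 -1.e+00] F [0.  0.2 6.3] T [ 0.03  0.04 -0.05] gw 11.6
```

>>> {"method": "jog_arm", "body": {
  "commands": [0,0,0,-0.001,0,0,-0.025,0,0,0,-0.001,0,0,-0.025,0,0,0,0,0,0,0,0,0,0,0,0,0,0]
}}

```text
time_s: 12.95
tool_pos: [528.5, 219.3, 153.9]
ee_rot: [0.0, 0.944, 0.33, 0.001]
ft_force: [0.1, -0.1, 6.0]
gripper_width: 11.6
```

```bash
python3 - <<'E'
from cell import bot
from h import *
st(bot)
E
```

```text
t 12.95 p [528.5 219.3 153.9] yaw 38.5 z [ 1.1e-03  2.0e-04 -1.0e+00] F [ 0.1 -0.1  6. ] T [-0.01  0.03 -0.01] gw 11.6
```

>>> {"method": "jog_arm", "body": {
  "commands": [0,0,0,-0.0005,0,0,-0.025,0,0,0,-0.0005,0,0,-0.017,0,0,0,0,0,0,0,0,0,0,0,0,0,0]
}}

```text
time_s: 13.35
tool_pos: [528.6, 219.4, 153.7]
ee_rot: [0.0, 0.958, 0.288, 0.001]
ft_force: [-0.3, 0.5, 7.1]
gripper_width: 12.0
```

```bash
python3 - <<'E'
from cell import bot
from h import *
st(bot)
E
```

```text
t 13.35 p [528.6 219.4 153.7] yaw 33.47 z [ 1.3e-03  3.0e-04 -1.0e+00] F [-0.3  0.5  7.1] T [0.06 0.02 0.06] gw 12.0
```

>>> {"method": "jog_arm", "body": {
  "commands": [0,0,0,0,0,0,-0.017,0,0,0,0,0,0,-0.017,0,0,0,0,0,0,0,0,0,0,0,0,0,0]
}}

```text
time_s: 13.75
tool_pos: [528.7, 219.7, 153.6]
ee_rot: [-0.0, 0.967, 0.254, 0.001]
ft_force: [0.1, 2.0, 5.7]
gripper_width: 11.9
```

```bash
python3 - <<'E'
from cell import bot
from h import *
st(bot)
E
```

```text
t 13.75 p [528.7 219.7 153.6] yaw 29.44 z [ 1.6e-03  8.0e-04 -1.0e+00] F [0.1 2.  5.7] T [ 0.34 -0.15  0.49] gw 11.9
```

Stop reached at about 62°: wrist torque is 0.49 N m, just over the limit. I'll ease off right away.

>>> {"method": "jog_arm", "body": {
  "commands": [0,0,0,0,0,0,0.013,0,0,0,0,0,0,0,0,0,0,0,0,0,0]
}}

```text
time_s: 14.05
tool_pos: [528.7, 219.6, 153.6]
ee_rot: [-0.0, 0.964, 0.267, 0.001]
ft_force: [1.4, 2.0, 5.0]
gripper_width: 11.6
```

```bash
python3 - <<'E'
from cell import bot
from h import *
st(bot)
E
```

```text
t 14.05 p [528.7 219.6 153.6] yaw 30.97 z [ 1.5e-03  9.0e-04 -1.0e+00] F [1.4 2.  5. ] T [ 0.31 -0.1   0.03] gw 11.6
```

>>> {"method": "jog_arm", "body": {
  "commands": [0.5,0,0,0,0,0,0,0.5,0,0,0,0,0,0,0.5,0,0,0,0,0,0,0.5,0,0,0,0,0,0,0.5,0,0,0,0,0,0]
}}

```text
time_s: 14.55
tool_pos: [528.2, 219.2, 153.0]
ee_rot: [0.0, 0.964, 0.266, -0.0]
ft_force: [0.3, -0.7, -0.1]
gripper_width: 44.0
```

```bash
python3 - <<'E'
from cell import bot
from h import *
st(bot)
E
```

```text
t 14.55 p [528.2 219.2 153. ] yaw 30.81 z [-4.e-04 -1.e-04 -1.e+00] F [ 0.3 -0.7 -0.1] T [-0.02  0.03 -0.05] gw 44.0
```

>>> {"method": "jog_arm", "body": {
  "commands": [0.5,0,0,0.1,0,0,0,0.5,0,0,0.2,0,0,0,0.5,0.095,-0.155,0.05,0,0,0,0.5,0.09,-0.16,0,0,0,0,0.5,0,0,0,0,0,0]
}}

```text
time_s: 15.05
tool_pos: [567.0, 153.2, 223.3]
ee_rot: [0.001, 0.965, 0.264, 0.0]
ft_force: [-0.4, -0.5, 0.8]
gripper_width: 44.0
```

>>> {"method": "jog_arm", "body": {
  "commands": [0.5,0,0,0,0,0,0,0.5,0,0,0,0,0,0,0.5,0,0,0,0,0,0]
}}

```text
time_s: 15.35
tool_pos: [564.8, 157.1, 223.1]
ee_rot: [-0.0, 0.964, 0.266, -0.0]
ft_force: [0.3, -0.7, -0.6]
gripper_width: 43.9
```

```bash
python3 - <<'E'
from cell import bot
from h import *
st(bot); w=snap(bot,"wrist","wrist8"); crop(w,180,40,380,190,4,"w8c")
s=snap(bot,"side","side8"); crop(s,190,120,290,220,6,"side8c")
c=snap(bot,"scene","scene8"); crop(c,300,160,400,260,6,"scene8c")
th=np.linspace(0,2*np.pi,60)
def circ(x,y,z,r): return np.c_[x+r*np.cos(th),y+r*np.sin(th),np.full(60,z)]
for n,v in (("scene",c),("side",s)):
    im=v["pixels"].astype(int); m=((im[:,:,2]>im[:,:,0]+25)&(im[:,:,2]>im[:,:,1]*1.3)).astype(np.uint8)
    u0=proj(v,[[528.4,219.2,120]])[0]; N,l,S,_=cv2.connectedComponentsWithStats(m); i=l[int(u0[1]),int(u0[0])]; print(n,u0,S[i])
    for zr in (0,-16,-19): 
        z=124+zr
        p=np.r_[circ(528.4,219.2,z,30.5),circ(528.4,219.2,z+24,30.5)]
        q=proj(v,p); print(zr,q.min(0).round(1),q.max(0).round(1))
E
```

```text
t 15.35 p [564.8 157.1 223.1] yaw 30.87 z [-4.e-04  1.e-04 -1.e+00] F [ 0.3 -0.7 -0.6] T [-0.03  0.    0.  ] gw 43.9
scene [346.18105267 209.67491938] [336 196  23  25 426]
0 [334.5 193.8] [359.1 216.8]
-16 [334.1 198.3] [358.4 221.3]
-19 [334.  199.2] [358.3 222.1]
side [236.93963729 168.64517833] [226 158  22  22 362]
0 [224.3 153.1] [248.3 175.5]
-16 [225.  157.7] [248.6 179.9]
-19 [225.1 158.5] [248.7 180.7]
```

View pics/w8c.png

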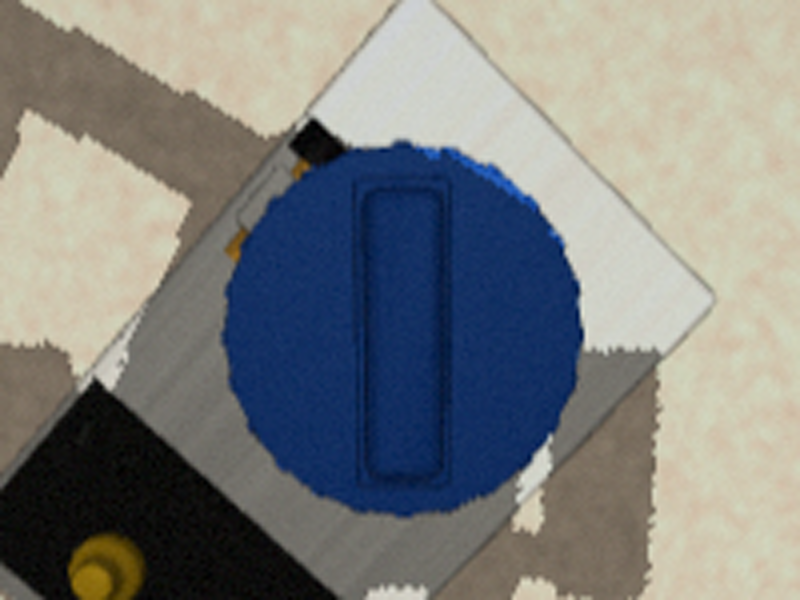

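View pics/side8c.png

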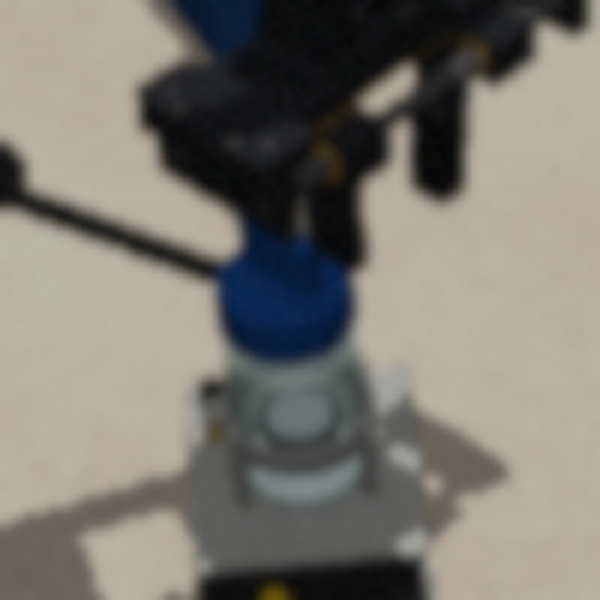

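View pics/scene8c.png

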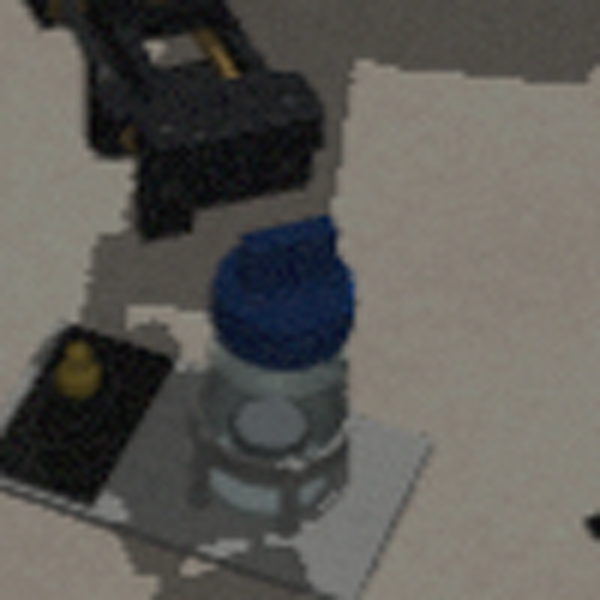

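```bash
python3 - <<'E'
from h import *
for tag,z,cc in (("wrist4",(27,),(255,100)),("wrist8",(132,129,126),(255,120))):
    w=load(tag); im=w["pixels"].astype(int); m=((im[:,:,2]>im[:,:,0]*1.5)&(im[:,:,2]>im[:,:,1]*1.3)&(im[:,:,2]>50)).astype(np.uint8)
    n,l,s_,c=cv2.connectedComponentsWithStats(m); i=l[cc[1],cc[0]]
    cs,_=cv2.findContours((l==i).astype(np.uint8),cv2.RETR_EXTERNAL,cv2.CHAIN_APPROX_NONE); p=cv2.convexHull(max(cs,key=len))[:,0]
    for h in z:
        P=onz(w,p,h)[:,:2]; s=np.linalg.lstsq(np.c_[2*P,np.ones(len(P))],(P**2).sum(1),rcond=None)[0]
        print(tag,h,s[:2],np.sqrt(s[2]+s[0]**2+s[1]**2))
q=np.array([[404,186],[402,480]])/4+[180,40]-.375; e=onz(w,q,159)[:,:2]; print(e.mean(0),np.degrees(np.arctan2(*(e[0]-e[1])[::-1]))%180, np.linalg.norm(e[0]-e[1]))
E
```

```text
wrist4 27 [ 557.30967128 -215.73948501] 30.41873487233672
wrist8 132 [527.78436693 218.33526036] 30.03789571954846
wrist8 129 [527.80242951 218.32754351] 30.456204166245218
wrist8 126 [527.82049209 218.31982666] 30.874512612967653
[527.83613195 218.36880111] 120.62966171811529 41.322401618389286
```

```bash
python3 - <<'E'
from cell import bot
from h import *
st(bot); print(bot.finish_job())
E
```

```text
t 15.5 p [565.  156.9 223.2] yaw 30.86 z [-0.  0. -1.] F [1.  1.  0.6] T [-0.02  0.06 -0.02] gw 44.0
the job is handed in; nothing more can be done
None
```

The lid from the tray is screwed home on the jar, let go, and the job is handed in at 15.5 s of the 67 s allowed. finish_job gave no verdict.

**How it went:** I read the thread gaps from the wrist camera, at about 1.8° plus multiples of 90°. I lined the lid's bar up with them, and it dropped to about 16 mm below the rim with no push, so the thread was never crossed. I then turned it clockwise about 61–62° to the stop.

**Checks after release:**
- **Depth:** by the wrist camera the top face is at about 129 mm, so the lower edge is about 19 mm below the rim. The arm's reading before release also gave about 19 mm.
- **Centring:** the lid is about 1 mm off the jar axis I had measured earlier, within the 3 mm limit.
- **Level:** the bar and disc centres coincide, so it looks level. I did not measure the tilt angle itself.
- **Hold:** the bar stayed at the angle where I let go, and the gripper is clear of everything.

**One reading over the limit:** the wrist torque reached 0.49 N m for a moment at the stop, just above the 0.45 N m that counts as forcing the lid. I backed off about 1.5° at once. Push on the lid never read above about 7 N.

I saw nothing else moved in the pictures, but I did not measure the other items again at the end.

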